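Press a contact pin home with bench locking pliers

TASK

Press the brass contact pin home with the bench-mounted locking pliers: squeeze the two handles together, gently and by feel, until they snap over centre and lock, then let go and leave the pliers clamped on their own for a couple of seconds. Then pull the release lever until the lock lets go, and leave the pliers standing open with the lever back at rest. Never force anything past its stop, and do not disturb the other things on the bench.

Things in the scene. Friction and masses are not known exactly. Their poses are not given: they have to be found in the camera images.
- press: Bench-mounted locking pliers, bolted down lying flat, so every hinge axis is vertical: base plate 200 x 100 x 12 mm (x -45 to 155 mm), grey pedestal, two straight steel handles side by side running to -x, jaws at +x. Nothing on it is higher than 92 mm. Origin: on the table under the main pivot; x from handles to jaws, z up.
- pivot (a point): The axis of the moving handle, at mid height of the handles, 70 mm above the table.
- handle_grip (a point): Mid-thickness, mid-height point of the moving handle, 100 mm from the pivot. The handle is a bar like the fixed one (11 mm thick, z 58 to 82 mm, ends 150 mm from the pivot) on its +y side. Open, at a slant of 0.38 rad, the backs of the two are 67 mm apart at x = -100 mm of press; locked, 29 to 39 mm. Squeezed here it takes about 3 N at first, 9 to 13 N well before centre, then less and less.
- fixed_grip (a point): Mid-thickness, mid-height point of the fixed handle, 100 mm from the pivot: a bar 11 mm thick and 24 mm high (z 58 to 82 mm), x = -150 to -5 mm, y = -13 to -2 mm of press; a 9 mm screw end stands out 12 mm behind it.
- handle: The moving handle; origin at the pivot on the table, turning about it: its yaw equals press's when open (it springs back) and grows as its tail is squeezed to -y of press; handles parallel at 0.38 rad. Past centre it snaps by itself (5 mm at the grip) to a hard stop and stays. The hidden screw setting shifts it: centre at 0.20 to 0.30, stop 0.05 farther. Over 18 N on it bends it.
- toggle (a joint): Angle of the over-centre toggle link inside the pliers, rad: within 0.07 of 0 with the pliers open, 0.96 at the over-centre point, 1.32 when locked against its stop.
- jaw (a joint): Travel of the moving jaw in m, 0.045 per rad of handle angle, towards -y of press: 0 open, 0.011 to 0.016 when locked.
- pin: Brass contact pin, 12 x 20 x 14 mm, lying across in the channel of the black connector shell between the jaws (at (68, 7) mm of press, 67 mm up). Origin under its centre. At the start its end stands proud of the shell towards the moving jaw; the jaw pushes it into the shell (to -y of press).
- lever (a joint): Angle of the release lever, a dark flat bar low between the handles, hinged on a vertical axis at (-15, -9) mm of press, rad: 0 at rest along the fixed handle; grows as its tail is pulled to +y of press; hard stop at 0.32. Pulling its post takes 4 to 12 N all the way; the lock pops at 0.18 to 0.28 and the handle springs open; the lever springs back (9 N) when let go.
- lever_post (a point): Top centre of the upright round post at the lever's tail, 13 mm in diameter, 92 mm above the table, free down to the bar's top at 48 mm; 170 mm from the lever's hinge (at rest at (-185, -9) mm of press), 35 mm behind the ends of the handles.
- flask: Bystander: blue jar with a white cap, 44 mm wide, 85 mm high. Origin under its centre.
- tape: Bystander: roll of white tape lying flat, 60 mm wide, 22 mm high. Origin under its centre.
- spool: Bystander: wire spool standing on its flange, 52 mm wide, 38 mm high. Origin under its centre.
- heatsink: Bystander: finned aluminium heat sink, 50 x 34 x 24 mm. Origin under its centre.
- driver: Bystander: screwdriver lying on the mat.
- bin: Bystander: open black bin, 140 x 90 x 45 mm. Origin under its centre.

How it is judged:
By the outcome, as a careful person would: the job done as asked, in the order asked, and still so for the second after the job is handed in, with the robot touching nothing.
It also fails if it takes over 62 s, if anything falls off the work surface, if the arm or the gripper's body presses on something with over 40 N, if the wrist force passes 120 N, or if a joint passes its speed limit or range.

ROBOT

A 6-joint arm with a two-finger parallel gripper is mounted at the origin on the work surface. World frame = base frame: x ahead of the robot, y to its left, z up, the work surface at z = 0. Lengths are in m, angles in rad, forces in N, time in s.
With the tool pointing down it reaches from about 0.275 to 0.85 m from the base axis. Payload 5.2 kg.
Tool frame: the origin (TCP) lies at the very end of the fingers, on their centre line; the grasp point (between the pads) lies 19 mm behind it; y points along the fingers, x is the direction in which the jaws open and shut, and the axes are right-handed (so a half turn about y gives the same grasp; the last joint's range is limited). The gripper opens to 85 mm and grips with 20 to 120 N. Pads are 22 mm wide; open, the fingers measure 114 mm over their backs; the gripper's body (76 mm by 85 mm) begins 54 mm behind the grasp point. The pads swing forward as they close: fully open they stand 13 mm farther back than shut.
Start: joints at [-1.369, 0.259, 1.535, -0, 1.348, -0.203], TCP at [0.217, -0.506, 0.198] pointing down, gripper open.
Joint ranges: [-3.14, 3.14], [-0.91, 2.08], [0.19, 2.58], [-1.22, 4.36], [0.22, 2.71], [-3.12, 3.12]. Speed limits (rad/s): [2.57, 2.57, 3.14, 3.14, 3.14, 3.14].

INTERFACE

Orientations are given as a 3x3 rotation matrix whose columns are the frame's x, y, z axes.
In Python, from rig import r, imaging gives the robot as it stands.
- The arm moves only by the tool apply_moves, never from a script. Its argument "series" is a list of rows, each a list of 3 entries, a list of its own where there are three numbers: the shift along the tool's x, y, z in mm, then the turn, a rotation vector about the tool's x, y, z in rad, then the opening, from 0 (shut) to 1 (fully open). In form: [[[dx, dy, dz], [wx, wy, wz], hand], ...]. A call has 1 to 5 rows; each row shifts and turns the commanded pose from where the row before left it, along the tool's axes as they then stand; what a row does not reach is not made up. A row lasts 1/8 s, in which the tool goes at most 62.5 mm and 10.7 degrees, less where a joint would pass 70% of its speed; a pose out of reach is approached as far as the arm can. A call with a gripper value outside its range is refused whole. The fingers move at their own pace and stop on an object; the grip force is fixed at half the most. Time passes only in rows, so rows that do not move let the fingers close. It gives the time, the measured TCP pose, the force and the opening at its end, in the units of the state.
- r.read_state(): the state, without advancing time (a new reading comes with each control period).
- imaging.get_image(name): name is "scene" or "top"; returns a dict with "color" (400x640x3 uint8, red, green, blue), "range_z" (400x640 float32, m along the optical axis (not along the pixel's ray), 0 where there is no reading), "intrinsics" (3x3 intrinsics, pixels), "R" (3x3) and "t" (3): a world point X has camera coordinates R X + t. Camera axes: x right, y down, z forward; pixel columns grow to the right and rows downward; lengths in m; the calibration is good to about 2 mm. A picture is of the moment at which its call begins.
- r.job_done(): hands the job in, once; it reports no verdict.
The state is a dict: "time_s": time; "joint_positions": joint angles; "joint_vel": joint speeds; "tau": joint torques, N m; "ee_pos": TCP position; "eef_rot": TCP orientation; "force": force on the tool from outside, world axes, zero at the start; "ft_torque": the same for the moment, N m; "width": opening from 0.0 (shut) to 1.0 (fully open).
Only numpy, scipy, OpenCV 4.12 (cv2) and the standard library are available. Lean on these libraries where they do the work, as an engineer would, in place of code of your own. Each camera call takes 0.05 s, during which the arm holds its last target. There are 200 camera calls.

## Working session

There is one attempt and no reset: what is moved stays moved. The work goes in short steps, Python scripts to look and compute and a tool call to move; the robot and the scene stay as the last step left them, time stands still between calls to the robot, and variables do not carry over. Pictures are saved under pics/ and viewed, about 8 in all and at most 12, crops included, and the job is handed in when it is done.

Besides the shell and the picture viewer there is one more tool, called in YAML: its name, and indented under it one key for each argument. apply_moves: Moves the arm, as the interface text tells. Its arguments: {"type":"object","properties":{"series":{"type":"array"}},"required":["series"]}

```bash
mkdir -p pics; ls; python3 - <<'E'
from rig import r, imaging
import cv2,numpy as np
s=r.read_state(); print({k:np.round(v,3).tolist() for k,v in s.items()})
for n in("top","scene"):
    d=imaging.get_image(n); cv2.imwrite(f"pics/{n}0.png",d["color"][:,:,::-1]); np.savez(f"{n}0.npz",**d)
    print(n,d["intrinsics"].tolist(),(-d["R"].T@d["t"]).round(3),d["R"].round(3).tolist())
E
```

```text
pics
{'time_s': 0.0, 'joint_positions': [-1.369, 0.259, 1.536, -0.0, 1.348, -0.203], 'joint_vel': [0.0, -0.0, -0.001, 0.001, 0.001, 0.001], 'tau': [0.002, -44.602, -29.057, -0.0, 0.012, -0.0], 'ee_pos': [0.216, -0.505, 0.197], 'eef_rot': [[0.394, -0.0, 0.919], [-0.919, 0.002, 0.394], [-0.002, -1.0, 0.0]], 'force': [0.312, -0.07, -0.645], 'ft_torque': [-0.062, -0.002, -0.019], 'width': 0.999}
top [[501.2569644328302, 0.0, 319.2631079279298], [0.0, 501.2569644328302, 198.68030205215453], [0.0, 0.0, 1.0]] [ 0.426 -0.049  1.398] [[0.017, -1.0, 0.012], [-0.991, -0.018, -0.131], [0.131, -0.01, -0.991]]
scene [[446.3947027849078, 0.0, 321.678336682354], [0.0, 446.3947027849078, 200.44215588908517], [0.0, 0.0, 1.0]] [ 1.411 -0.014  1.171] [[-0.074, 0.997, 0.013], [0.798, 0.067, -0.599], [-0.598, -0.033, -0.801]]
```

View pics/top0.png

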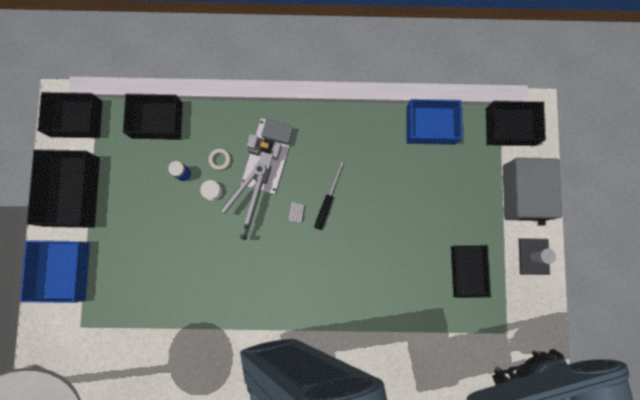

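View pics/scene0.png

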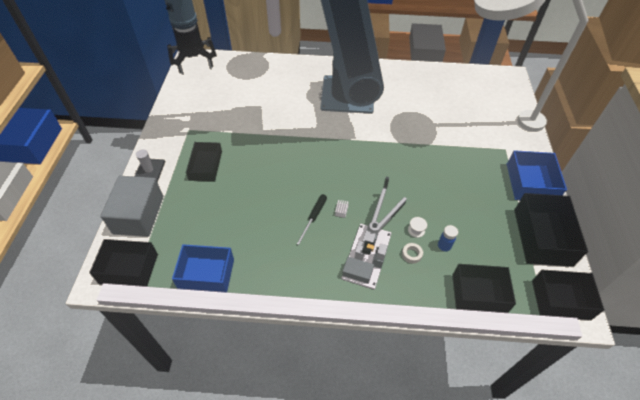

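The top view shows the press at about (265,160), the fixed handle running to the post at (245,237), and the moving handle's tail at (224,211). The spool (210,190), tape (220,159), flask (180,172) and heatsink (297,212) are nearby. I'll enlarge this area.

```bash
cat > h.py <<'E'
import numpy as np
def cast(d,u,v,z):
    R,t,K=d["R"],d["t"],d["intrinsics"]; c=-R.T@t
    ray=R.T@np.linalg.solve(K,[u,v,1.]); return c+ray*(z-c[2])/ray[2]
def proj(d,X):
    p=d["intrinsics"]@(d["R"]@np.asarray(X)+d["t"]); return p[:2]/p[2]
def dep(d,u,v):
    R,t,K=d["R"],d["t"],d["intrinsics"]; q=np.linalg.solve(K,[u,v,1.])*d["range_z"][int(round(v)),int(round(u))]
    return R.T@(q-t)
E
python3 - <<'E'
import cv2,numpy as np
a=cv2.imread("pics/top0.png")[105:250,160:310]; cv2.imwrite("pics/tc.png",cv2.resize(a,None,fx=4,fy=4,interpolation=cv2.INTER_CUBIC)[:600])
b=cv2.imread("pics/scene0.png")[165:295,325:475]; cv2.imwrite("pics/sc.png",cv2.resize(b,None,fx=4,fy=4,interpolation=cv2.INTER_CUBIC))
E
```

```text
(no output)
```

View pics/tc.png

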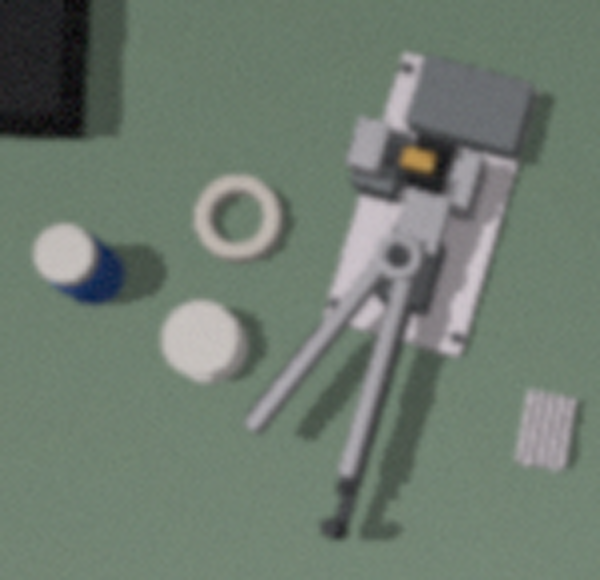

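View pics/sc.png

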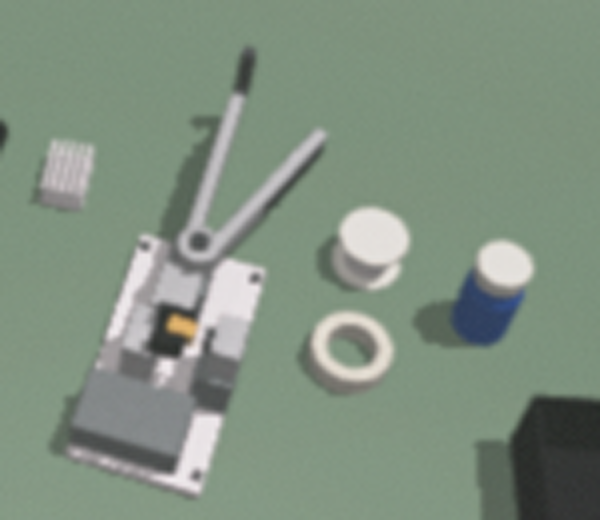

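```bash
cat > pose.py <<'E'
import numpy as np; from h import *
T=dict(np.load("top0.npz"));S=dict(np.load("scene0.npz"))
P={"pivot":((400,256),(199,241),.084),"post":((336,526),(248,51),.092),"mov_end":((254,424),(321,134),.082),"fix_end":((347,477),(239,93),.082)}
for k,(a,b,z) in P.items():
    a=(159.6+a[0]/4,104.6+a[1]/4); b=(324.6+b[0]/4,164.6+b[1]/4)
    print(k,cast(T,*a,z).round(4),cast(S,*b,z).round(4),dep(T,*a).round(3),dep(S,*b).round(3))
# colour: spool, pin
import cv2
for n,d in(("T",T),("S",S)):
    h=cv2.cvtColor(d["color"],cv2.COLOR_RGB2HSV); m=cv2.inRange(h,(10,120,120),(30,255,255))
    nn,l,st,c=cv2.connectedComponentsWithStats(m)
    for i in range(1,nn):
        if st[i,4]>15: print(n,"pin?",c[i],st[i,4],cast(d,*c[i],.074).round(4))
    # white base plate: depth-height mask
    K=d["intrinsics"];v,u=np.mgrid[:400,:640];q=np.stack([(u-K[0,2])/K[0,0],(v-K[1,2])/K[1,1],np.ones(u.shape)],-1)*d["range_z"][...,None]
    W=(q-d["t"])@d["R"]
    sel=(W[...,0]>.4)&(W[...,0]<.8)&(W[...,1]>-.05)&(W[...,1]<.3)
    bar=sel&(W[...,2]>.05)&(W[...,2]<.1)
    np.save(n+"W.npy",W)
    print(n,"high",bar.sum())
E
python3 pose.py
```

```text
pivot [0.6783 0.0978 0.084 ] [0.6747 0.1006 0.084 ] [0.678 0.098 0.086] [0.681 0.1   0.093]
post [0.4977 0.1327 0.092 ] [0.4969 0.1377 0.092 ] [0.498 0.133 0.091] [0.499 0.137 0.094]
mov_end [0.5643 0.1904 0.082 ] [0.5668 0.194  0.082 ] [0.564 0.19  0.082] [0.564 0.195 0.079]
fix_end [0.5305 0.128  0.082 ] [0.5318 0.1316 0.082 ] [0.531 0.129 0.074] [0.528 0.132 0.077]
T pin? [264.08823529 144.5       ] 34 [0.7465 0.0889 0.074 ]
T high 1416
S pin? [533.07692308  13.76923077] 26 [-0.5396  0.8143  0.074 ]
S pin? [398.59259259  32.92592593] 27 [-0.3304  0.2022  0.074 ]
S pin? [450.          35.66666667] 21 [-0.3308  0.421   0.074 ]
S pin? [369.71428571 245.95238095] 21 [0.7416 0.0887 0.074 ]
S high 1025
```

Two views agree to 3–5 mm. Pivot is about (0.677, 0.099) and the post about (0.4975, 0.135). The distance is 184 mm, expected 185. The press yaw from four separate points is -0.247 to -0.263, so I'll use -0.25. Next I plan the approach with a shut gripper on the outside of the moving handle.

```bash
cat > plan.py <<'E'
import numpy as np; from scipy.spatial.transform import Rotation as Ro
from h import *
p0=np.array([.677,.099]);a=-.25
def W(x,y): c,s=np.cos(a),np.sin(a); return p0+np.array([c*x-s*y,s*x+c*y])/1000
def rot(yaw): return np.array([[np.cos(yaw),np.sin(yaw)*-0,-np.sin(yaw)],[np.sin(yaw),0,np.cos(yaw)],[0,-1,0]])
def rows(p,R,q,Q,n):
    p,q=np.array(p)*1000,np.array(q)*1000; R=np.array(R); w=Ro.from_matrix(R.T@Q).as_rotvec()/n; d=(q-p)/n
    for i in range(n):
        print((R.T@d).round(0).tolist(),w.round(3).tolist()); R=R@Ro.from_rotvec(w).as_matrix()
E
python3 - <<'E'
from plan import *; from rig import r
s=r.read_state(); T=dict(np.load("top0.npz"))
Q=np.array([[.462,0,-.888],[.888,0,.462],[0,-1,0]])
t=W(-82,80);print(t,"spool",cast(T,210.4,189.6,.038))
rows(s["ee_pos"],s["eef_rot"],[*t,.17],Q,15)
E
```

```text
[0.6173415  0.19680012] spool [0.62610073 0.23550992 0.038     ]
[-32.0, 2.0, 43.0] [-0.0, -0.15, -0.0]
[-26.0, 2.0, 47.0] [-0.0, -0.15, -0.0]
[-18.0, 2.0, 51.0] [-0.0, -0.15, -0.0]
[-10.0, 2.0, 53.0] [-0.0, -0.15, -0.0]
[-2.0, 2.0, 54.0] [-0.0, -0.15, -0.0]
[6.0, 2.0, 54.0] [-0.0, -0.15, -0.0]
[14.0, 2.0, 52.0] [-0.0, -0.15, -0.0]
[21.0, 2.0, 49.0] [-0.0, -0.15, -0.0]
[28.0, 2.0, 46.0] [-0.0, -0.15, -0.0]
[35.0, 2.0, 41.0] [-0.0, -0.15, -0.0]
[41.0, 2.0, 35.0] [-0.0, -0.15, -0.0]
[46.0, 2.0, 29.0] [-0.0, -0.15, -0.0]
[49.0, 2.0, 22.0] [-0.0, -0.15, -0.0]
[52.0, 2.0, 14.0] [-0.0, -0.15, -0.0]
[54.0, 2.0, 6.0] [-0.0, -0.15, -0.0]
```

apply_moves:
  series:
    - [[-32,2,43],[0,-0.15,0],0]
    - [[-26,2,47],[0,-0.15,0],0]
    - [[-18,2,51],[0,-0.15,0],0]
    - [[-10,2,53],[0,-0.15,0],0]
    - [[-2,2,54],[0,-0.15,0],0]

```text
time_s: 0.72
ee_pos: [0.352, -0.2707, 0.1879]
eef_rot: [[0.917, -0.0, 0.4], [-0.4, 0.0, 0.917], [-0.0, -1.0, 0.0]]
force: [0.8, -0.1, -0.2]
width: 0.002
```

apply_moves:
  series:
    - [[6,2,54],[0,-0.15,0],0]
    - [[14,2,52],[0,-0.15,0],0]
    - [[21,2,49],[0,-0.15,0],0]
    - [[28,2,46],[0,-0.15,0],0]
    - [[35,2,41],[0,-0.15,0],0]

```text
time_s: 1.35
ee_pos: [0.4863, -0.0373, 0.178]
eef_rot: [[0.943, -0.0, -0.333], [0.333, -0.0, 0.943], [-0.0, -1.0, 0.0]]
force: [0.5, -1.3, -0.3]
width: 0.004
```

apply_moves:
  series:
    - [[41,2,35],[0,-0.15,0],0]
    - [[46,2,29],[0,-0.15,0],0]
    - [[49,2,22],[0,-0.15,0],0]
    - [[52,2,14],[0,-0.15,0],0]
    - [[54,2,6],[0,-0.15,0],0]

```text
time_s: 1.98
ee_pos: [0.6214, 0.1965, 0.1676]
eef_rot: [[0.463, -0.001, -0.886], [0.886, -0.0, 0.463], [-0.001, -1.0, 0.001]]
force: [1.3, -1.0, 1.1]
width: -0.001
```

```bash
python3 - <<'E'
from plan import *; from rig import r,imaging
import cv2
s=r.read_state();print({k:np.round(s[k],4).tolist() for k in("time_s","ee_pos","eef_rot","force","width")})
Q=np.array([[.462,0,-.888],[.888,0,.462],[0,-1,0]])
rows(s["ee_pos"],s["eef_rot"],[*W(-82,80),.058],Q,1)
d=imaging.get_image("scene");cv2.imwrite("pics/s1.png",cv2.resize(d["color"][130:290,300:500,::-1],None,fx=4,fy=3.75))
E
```

```text
{'time_s': 1.975, 'ee_pos': [0.6214, 0.1965, 0.1676], 'eef_rot': [[0.4633, -0.0008, -0.8862], [0.8862, -0.0003, 0.4633], [-0.0007, -1.0, 0.0006]], 'force': [1.2841, -1.0383, 1.1444], 'width': -0.0014}
[-2.0, 110.0, 4.0] [-0.001, -0.002, -0.001]
```

View pics/s1.png

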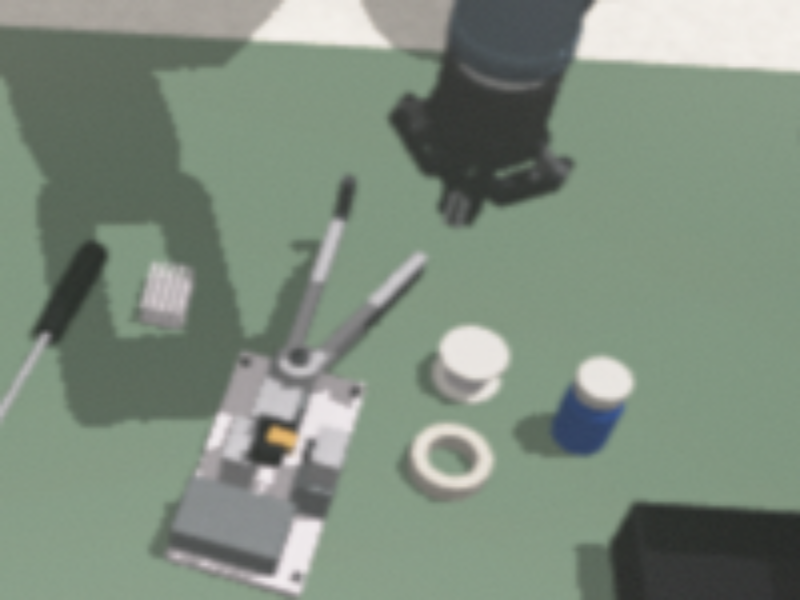

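The view shows the shut fingers (tip about (458,222)) clear on the outer side of the moving handle, away from the spool. Now I descend.

apply_moves:
  series:
    - [[-1,35,2],[0,0,0],0]
    - [[-1,35,2],[0,0,0],0]
    - [[0,34,0],[0,0,0],0]
    - [[0,0,0],[0,0,0],0]

```text
time_s: 2.52
ee_pos: [0.6135, 0.1945, 0.0607]
eef_rot: [[0.468, -0.008, -0.884], [0.884, -0.001, 0.468], [-0.005, -1.0, 0.006]]
force: [-0.1, 0.1, -0.1]
width: 0.002
```

apply_moves:
  series:
    - [[-3,0,0],[0,0,0],0]
    - [[-3,0,0],[0,0,0],0]
    - [[0,0,0],[0,0,0],0]

```text
time_s: 2.9
ee_pos: [0.6145, 0.1895, 0.0657]
eef_rot: [[0.468, 0.002, -0.884], [0.884, 0.0, 0.468], [0.001, -1.0, -0.002]]
force: [-0.0, -0.6, 0.5]
width: -0.002
```

apply_moves:
  series:
    - [[-3,0,0],[0,0,0],0]
    - [[-3,0,0],[0,0,0],0]
    - [[0,0,0],[0,0,0],0]

```text
time_s: 3.28
ee_pos: [0.6108, 0.1842, 0.0643]
eef_rot: [[0.468, -0.0, -0.884], [0.884, -0.0, 0.468], [-0.0, -1.0, 0.0]]
force: [-0.0, 0.7, -0.8]
width: -0.0
```

apply_moves:
  series:
    - [[-3,0,0],[0,0,0],0]
    - [[-3,0,0],[0,0,0],0]
    - [[0,0,0],[0,0,0],0]

```text
time_s: 3.65
ee_pos: [0.608, 0.1788, 0.0642]
eef_rot: [[0.468, -0.0, -0.884], [0.884, -0.0, 0.468], [-0.0, -1.0, 0.0]]
force: [0.7, 0.4, 0.4]
width: 0.001
```

apply_moves:
  series:
    - [[-3,0,0],[0,0,0],0]
    - [[-3,0,0],[0,0,0],0]
    - [[0,0,0],[0,0,0],0]

```text
time_s: 4.03
ee_pos: [0.6052, 0.1735, 0.0642]
eef_rot: [[0.468, -0.0, -0.884], [0.884, -0.0, 0.468], [-0.0, -1.0, 0.0]]
force: [0.3, -0.2, 0.3]
width: 0.002
```

apply_moves:
  series:
    - [[-2,0,0],[0,0,0],0]
    - [[-2,0,0],[0,0,0],0]
    - [[0,0,0],[0,0,0],0]

```text
time_s: 4.4
ee_pos: [0.6033, 0.1701, 0.0642]
eef_rot: [[0.468, -0.0, -0.884], [0.884, -0.0, 0.468], [-0.0, -1.0, 0.0]]
force: [0.9, -0.0, 0.3]
width: 0.003
```

apply_moves:
  series:
    - [[-2,0,0],[0,0,0],0]
    - [[-2,0,0],[0,0,0],0]
    - [[0,0,0],[0,0,0],0]

```text
time_s: 4.78
ee_pos: [0.6015, 0.1666, 0.0642]
eef_rot: [[0.468, -0.0, -0.884], [0.884, -0.0, 0.468], [-0.0, -1.0, 0.0]]
force: [-0.1, 0.6, -0.3]
width: -0.001
```

The tool should be in contact by now, so I look before going on.

```bash
python3 - <<'E'
from rig import r,imaging
import cv2,numpy as np
a=imaging.get_image("scene")["color"][150:250,335:445,::-1];b=imaging.get_image("top")["color"][150:250,190:290,::-1]
f=lambda x:cv2.resize(x,(400,400),interpolation=cv2.INTER_CUBIC)
cv2.imwrite("pics/s2.png",np.hstack([f(a),f(b)]))
E
```

```text
(no output)
```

View pics/s2.png

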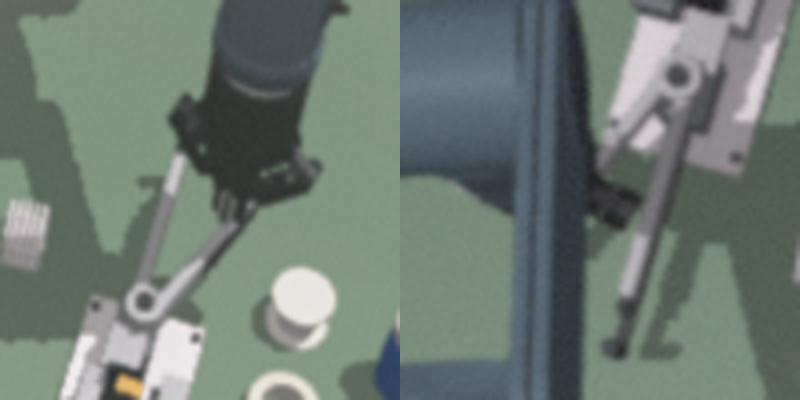

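```bash
python3 - <<'E'
from plan import *
S=dict(np.load("scene0.npz"))
f=lambda X:((proj(S,X)-[335,150])*[400/110,4]).round(0)
for n,X in dict(tcp=[.6015,.1666,.0642],grip=[*W(-90,44),.082],tail=[*W(-137,63),.082],pivot=[.677,.099,.084]).items(): print(n,f(X))
E
```

```text
tcp [219. 240.]
grip [219. 225.]
tail [254. 185.]
pivot [141. 302.]
```

```bash
python3 - <<'E'
from plan import *; from rig import imaging,r
S=imaging.get_image("scene"); print("s1 tcp proj",proj(S,[.6214,.1965,.1676]),"seen 414.5,189", np.round(r.read_state()["ee_pos"],4))
v,u=np.mgrid[195:222,385:410]
P=np.array([dep(S,x,y) for x,y in zip(u.ravel(),v.ravel())]).reshape(*u.shape,3)
g=S["color"][195:222,385:410].mean(2)
for i in range(0,27,2): print(195+i,' '.join(f"{int(P[i,j,0]*1000)},{int(P[i,j,1]*1000)},{int(P[i,j,2]*1000)}/{int(g[i,j])}" for j in range(0,25,3)))
E
```

```text
s1 tcp proj [411.35717041 195.26593442] seen 414.5,189 [0.6016 0.1667 0.0642]
195 497,144,2/132 494,154,0/135 497,163,4/133 602,151,139/67 613,158,154/50 620,164,164/50 623,172,169/51 610,184,153/55 611,192,154/61
197 504,144,0/135 503,154,0/135 503,163,0/135 603,152,131/77 604,161,133/65 614,167,147/51 616,175,151/50 620,183,157/52 625,190,163/53
199 514,143,2/136 512,153,0/135 511,163,1/136 604,153,123/67 611,161,132/79 618,168,142/59 614,177,138/63 623,184,150/49 626,191,156/51
201 523,143,3/135 520,153,0/135 517,164,-2/136 604,155,112/72 610,162,121/77 611,171,124/65 577,188,81/117 628,184,148/84 514,222,0/103
203 531,143,3/135 526,154,-2/137 525,163,-1/135 611,155,112/113 611,164,113/84 611,172,115/59 582,188,76/70 524,212,1/131 523,222,1/136
205 535,144,-1/136 540,152,5/135 538,162,3/135 534,173,0/127 614,164,108/99 612,173,106/73 580,190,64/95 533,211,2/136 532,221,3/136
207 544,143,0/136 546,153,3/136 541,163,-3/136 605,159,84/133 604,168,84/131 595,179,73/79 538,202,-2/130 540,211,1/137 538,221,0/135
209 558,142,6/136 553,153,1/135 553,162,3/135 613,159,84/133 611,168,84/92 552,191,4/107 552,201,5/137 551,210,5/135 546,221,0/136
211 561,143,0/137 560,153,0/136 617,150,79/132 618,159,81/116 608,170,69/75 558,191,2/135 557,201,2/135 559,210,5/136 557,220,3/137
213 569,143,0/138 625,141,80/130 630,149,87/130 621,160,76/71 564,182,-1/125 569,190,6/138 564,201,0/136 563,210,0/136 566,219,5/137
215 577,143,0/134 637,140,85/159 632,150,80/120 618,162,62/83 575,181,1/137 575,191,2/137 576,200,6/137 570,211,-1/136 570,220,0/137
217 641,132,80/174 639,141,79/186 632,152,69/82 580,172,-2/131 582,181,1/137 583,190,3/136 581,200,1/138 582,209,4/138 580,219,2/135
219 650,132,83/199 643,142,74/128 593,161,4/107 591,171,1/137 592,180,4/137 588,191,0/137 589,200,2/138 587,209,1/136 588,219,2/138
221 657,132,82/162 600,152,1/105 598,162,0/136 600,171,4/137 597,181,0/137 595,191,-1/138 595,200,0/136 598,208,5/138 595,219,1/153
```

```bash
python3 - <<'E'
from plan import *; from rig import imaging,r
def world(d):
    K=d["intrinsics"];v,u=np.mgrid[:400,:640];q=np.stack([(u-K[0,2])/K[0,0],(v-K[1,2])/K[1,1],np.ones(u.shape)],-1)*d["range_z"][...,None]
    return (q-d["t"])@d["R"],u,v
for n,d,t in(("start open",dict(np.load("scene0.npz")),[.2165,-.505,.197]),("now",imaging.get_image("scene"),[.6015,.1666,.0642])):
    W_,u,v=world(d);D=W_-t; m=(np.abs(D[...,0])<.07)&(np.abs(D[...,1])<.07)&(D[...,2]>-.05)&(D[...,2]<.15)&(d["color"].mean(2)<85)&(W_[...,2]>.05)
    z=D[...,2][m]; print(n,m.sum(),"z-TCP percentiles",np.percentile(z,[0,2,5,10,30]).round(3),"proj",proj(d,t))
    i=np.argsort(z)[:12]; print(np.c_[u[m][i],v[m][i]].tolist(),(D[m][i]*1000).round(0).tolist())
E
```

```text
start open 586 z-TCP percentiles [0.055 0.072 0.091 0.097 0.113] proj [199.23816751  81.50773563]
[[211, 65], [180, 71], [181, 71], [179, 70], [211, 64], [180, 70], [211, 63], [179, 69], [180, 69], [211, 62], [210, 63], [210, 62]] [[-20.0, 46.0, 55.0], [23.0, -46.0, 57.0], [28.0, -40.0, 61.0], [29.0, -46.0, 65.0], [-12.0, 50.0, 65.0], [29.0, -42.0, 65.0], [-15.0, 49.0, 66.0], [26.0, -46.0, 67.0], [28.0, -42.0, 69.0], [-17.0, 49.0, 69.0], [-9.0, 48.0, 71.0], [-14.0, 47.0, 71.0]]
now 560 z-TCP percentiles [-0.003  0.007  0.02   0.062  0.092] proj [395.33739902 210.03975386]
[[394, 215], [400, 208], [401, 207], [392, 216], [398, 210], [394, 214], [396, 212], [399, 209], [397, 211], [393, 215], [395, 213], [404, 203]] [[17.0, -4.0, -3.0], [-9.0, 15.0, -1.0], [-12.0, 18.0, 1.0], [25.0, -11.0, 2.0], [1.0, 8.0, 2.0], [18.0, -5.0, 4.0], [10.0, 1.0, 4.0], [-2.0, 11.0, 4.0], [6.0, 4.0, 4.0], [22.0, -8.0, 4.0], [15.0, -2.0, 5.0], [-24.0, 26.0, 7.0]]
```

The depth image puts the fingertips about 35–40 mm above the reported TCP, so they passed over the bar. I'll back off and measure the tip against the mat.

apply_moves:
  series:
    - [[10,0,0],[0,0,0],0]
    - [[12,0,0],[0,0,0],0]
    - [[10,0,0],[0,0,0],0]
    - [[0,0,0],[0,0,0],0]

```text
time_s: 5.48
ee_pos: [0.6169, 0.1961, 0.064]
eef_rot: [[0.467, 0.0, -0.884], [0.884, 0.0, 0.467], [0.0, -1.0, -0.0]]
force: [-0.1, 0.1, -0.3]
width: -0.0
```

```bash
python3 - <<'E'
from plan import *; from rig import imaging,r
import cv2
d=imaging.get_image("scene");t=r.read_state()["ee_pos"];print(t)
K=d["intrinsics"];v,u=np.mgrid[:400,:640];q=np.stack([(u-K[0,2])/K[0,0],(v-K[1,2])/K[1,1],np.ones(u.shape)],-1)*d["range_z"][...,None]
D=(q-d["t"])@d["R"]-t
m=(np.abs(D[...,0])<.03)&(np.abs(D[...,1])<.03)&(D[...,2]>-.03)&(D[...,2]<.1)&(d["color"].mean(2)<100)
i=np.argsort(D[...,2][m])[:25];print(np.c_[u[m][i],v[m][i],(D[m][i]*1000).round(0),d["color"].mean(2)[m][i]].astype(int).tolist())
a=d["color"][150:250,335:445,::-1];cv2.imwrite("pics/s3.png",cv2.resize(a,(660,600),interpolation=cv2.INTER_CUBIC))
for z in(0,.02,.03,.04,.05):print(z,proj(d,[t[0],t[1],t[2]+z]).round(1),(proj(d,[t[0],t[1],t[2]+z])-[335,150])*6)
E
```

```text
[0.61650934 0.1955599  0.06397598]
[[399, 209, -23, -17, -4, 80], [398, 210, -16, -21, 0, 76], [400, 208, -24, -14, 0, 80], [401, 207, -26, -12, 3, 80], [397, 211, -10, -25, 3, 73], [396, 212, -5, -28, 4, 73], [399, 208, -20, -19, 6, 72], [401, 206, -27, -12, 6, 78], [397, 210, -11, -25, 7, 70], [398, 209, -14, -22, 7, 72], [396, 211, -5, -28, 9, 69], [400, 207, -21, -16, 10, 75], [402, 205, -27, -10, 13, 74], [399, 207, -17, -20, 15, 98], [398, 208, -12, -23, 16, 90], [397, 209, -7, -27, 17, 90], [396, 210, -2, -30, 18, 91], [410, 210, 8, 8, 37, 92], [406, 210, 10, -4, 38, 98], [407, 210, 11, -1, 40, 98], [409, 210, 12, 4, 43, 95], [409, 209, 10, 4, 44, 77], [406, 209, 11, -5, 44, 78], [412, 208, 6, 13, 44, 96], [404, 207, 4, -10, 45, 89]]
0 [405.  214.7] [420.11668137 388.4462015 ]
0.02 [406.1 210.9] [426.63680892 365.50321382]
0.03 [406.7 209. ] [429.95572788 353.82462071]
0.04 [407.2 207. ] [433.31483382 342.00461788]
0.05 [407.8 205. ] [436.71486109 330.04062131]
```

View pics/s3.png

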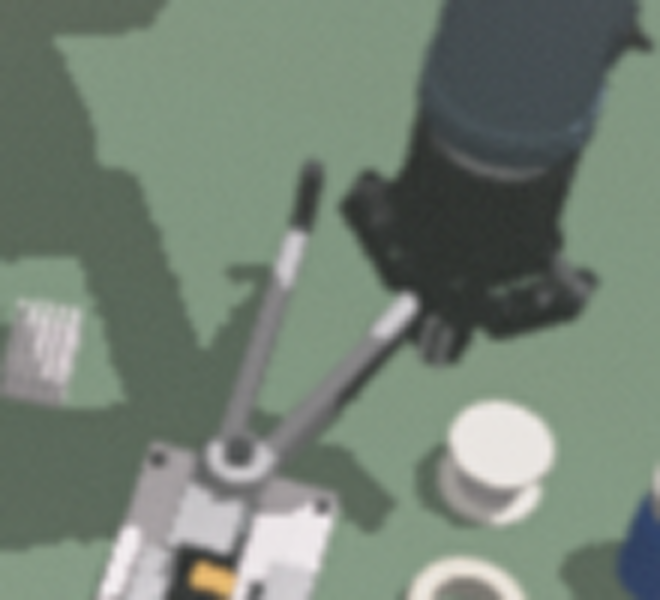

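```bash
python3 - <<'E'
from plan import *; from rig import imaging,r
s=r.read_state();t,R=s["ee_pos"],s["eef_rot"]
for n in("scene","top"):
    d=imaging.get_image(n);K=d["intrinsics"];v,u=np.mgrid[:400,:640];q=np.stack([(u-K[0,2])/K[0,0],(v-K[1,2])/K[1,1],np.ones(u.shape)],-1)*d["range_z"][...,None]
    D=((q-d["t"])@d["R"]-t)@R*1000
    m=(np.abs(D[...,2])<50)&(-D[...,1]>22)&(-D[...,1]<160)&(d["range_z"]>0)&(np.abs(D[...,0])<90)
    print(n)
    for a in range(-90,90,10):
        k=m&(D[...,0]>=a)&(D[...,0]<a+10)
        if k.sum(): print(a,k.sum(),"height above TCP",np.percentile(-D[...,1][k],[0,10,50]).round(0),"z",D[...,2][k].min().round(0),D[...,2][k].max().round(0))
E
```

```text
scene
-90 1 height above TCP [24. 24. 24.] z 1.0 1.0
-70 1 height above TCP [122. 122. 122.] z -5.0 -5.0
-60 33 height above TCP [109. 116. 125.] z -16.0 11.0
-50 43 height above TCP [ 94. 105. 120.] z -15.0 3.0
-40 57 height above TCP [ 22.  87. 108.] z -21.0 9.0
-30 42 height above TCP [76. 86. 93.] z -17.0 8.0
-20 40 height above TCP [ 36.  57. 112.] z -21.0 -4.0
-10 79 height above TCP [34. 50. 83.] z -21.0 12.0
0 59 height above TCP [35. 44. 84.] z -20.0 -3.0
10 70 height above TCP [ 44.  60. 101.] z -21.0 6.0
20 56 height above TCP [76. 87. 94.] z -15.0 14.0
30 59 height above TCP [ 82.  93. 125.] z -14.0 10.0
40 52 height above TCP [ 96. 103. 122.] z -14.0 6.0
50 39 height above TCP [107. 115. 127.] z -16.0 11.0
60 6 height above TCP [123. 123. 125.] z -13.0 13.0
top
-90 2 height above TCP [22. 22. 22.] z -18.0 -17.0
-80 2 height above TCP [22. 22. 23.] z -45.0 -42.0
-70 15 height above TCP [120. 121. 127.] z -12.0 11.0
-60 44 height above TCP [119. 124. 127.] z -13.0 13.0
-50 49 height above TCP [ 23. 114. 131.] z -39.0 11.0
-40 35 height above TCP [ 22.  93. 142.] z -28.0 35.0
-30 6 height above TCP [22. 23. 84.] z -14.0 33.0
```

The gripper sits 35–37 mm higher than the pose says (tip at +35, knuckles from +76). I'll correct for that by lowering another 38 mm.

apply_moves:
  series:
    - [[3,13,0],[0,0,0],0]
    - [[0,13,0],[0,0,0],0]
    - [[0,12,0],[0,0,0],0]
    - [[0,0,0],[0,0,0],0]

```text
time_s: 6.12
ee_pos: [0.6166, 0.1973, 0.0243]
eef_rot: [[0.468, -0.003, -0.884], [0.884, -0.0, 0.468], [-0.002, -1.0, 0.003]]
force: [-0.2, 0.5, 0.3]
width: 0.0
```

apply_moves:
  series:
    - [[-3,0,0],[0,0,0],0]
    - [[-3,0,0],[0,0,0],0]
    - [[0,0,0],[0,0,0],0]

```text
time_s: 6.5
ee_pos: [0.6153, 0.1921, 0.0268]
eef_rot: [[0.468, 0.001, -0.884], [0.884, 0.0, 0.468], [0.0, -1.0, -0.001]]
force: [-0.2, -0.3, 0.7]
width: 0.0
```

apply_moves:
  series:
    - [[-3,0,0],[0,0,0],0]
    - [[-3,0,0],[0,0,0],0]
    - [[0,0,0],[0,0,0],0]

```text
time_s: 6.88
ee_pos: [0.6122, 0.1868, 0.0263]
eef_rot: [[0.468, -0.0, -0.884], [0.884, -0.0, 0.468], [-0.0, -1.0, 0.0]]
force: [-0.9, 0.2, 0.3]
width: 0.001
```

apply_moves:
  series:
    - [[-2,0,0],[0,0,0],0]
    - [[-2,0,0],[0,0,0],0]
    - [[0,0,0],[0,0,0],0]

```text
time_s: 7.25
ee_pos: [0.6106, 0.1839, 0.0263]
eef_rot: [[0.468, 0.001, -0.884], [0.884, 0.001, 0.468], [0.001, -1.0, -0.0]]
force: [1.3, 1.5, -0.8]
width: 0.0
```

apply_moves:
  series:
    - [[-2,0,0],[0,0,0],0]
    - [[-2,0,0],[0,0,0],0]
    - [[0,0,0],[0,0,0],0]

```text
time_s: 7.62
ee_pos: [0.6091, 0.1821, 0.0263]
eef_rot: [[0.468, 0.002, -0.884], [0.884, 0.003, 0.468], [0.003, -1.0, 0.0]]
force: [1.5, 8.0, -2.4]
width: -0.004
```

apply_moves:
  series:
    - [[-2,0,0],[0,0,0],0]
    - [[-2,0,0],[0,0,0],0]
    - [[0,0,0],[0,0,0],0]

```text
time_s: 8.0
ee_pos: [0.6068, 0.1795, 0.0263]
eef_rot: [[0.468, 0.001, -0.884], [0.884, 0.004, 0.468], [0.004, -1.0, 0.001]]
force: [1.1, 10.6, -2.4]
width: -0.001
```

apply_moves:
  series:
    - [[-1,0,0],[0,0,0],0]
    - [[-1,0,0],[0,0,0],0]
    - [[0,0,0],[0,0,0],0]

```text
time_s: 8.38
ee_pos: [0.6057, 0.1782, 0.0263]
eef_rot: [[0.468, 0.001, -0.884], [0.884, 0.005, 0.468], [0.005, -1.0, 0.002]]
force: [1.0, 12.6, -1.5]
width: 0.001
```

apply_moves:
  series:
    - [[-1,0,0],[0,0,0],0]
    - [[-1,0,0],[0,0,0],0]
    - [[0,0,0],[0,0,0],0]

```text
time_s: 8.75
ee_pos: [0.6046, 0.1768, 0.0263]
eef_rot: [[0.468, 0.0, -0.884], [0.884, 0.005, 0.468], [0.005, -1.0, 0.002]]
force: [0.4, 14.1, -0.9]
width: -0.001
```

The force is higher than I expected and points along +y, so I check what the tool is touching.

```bash
python3 - <<'E'
from rig import r,imaging
import cv2,numpy as np
s=r.read_state();print({k:np.round(s[k],3).tolist() for k in("force","ft_torque","ee_pos")})
a=imaging.get_image("scene")["color"][150:250,335:445,::-1];b=imaging.get_image("top")["color"][150:250,190:290,::-1]
f=lambda x:cv2.resize(x,(400,400),interpolation=cv2.INTER_CUBIC)
cv2.imwrite("pics/s4.png",np.hstack([f(a),f(b)]))
E
```

```text
{'force': [0.383, 14.123, -0.942], 'ft_torque': [2.137, -0.073, -0.163], 'ee_pos': [0.605, 0.177, 0.026]}
```

View pics/s4.png

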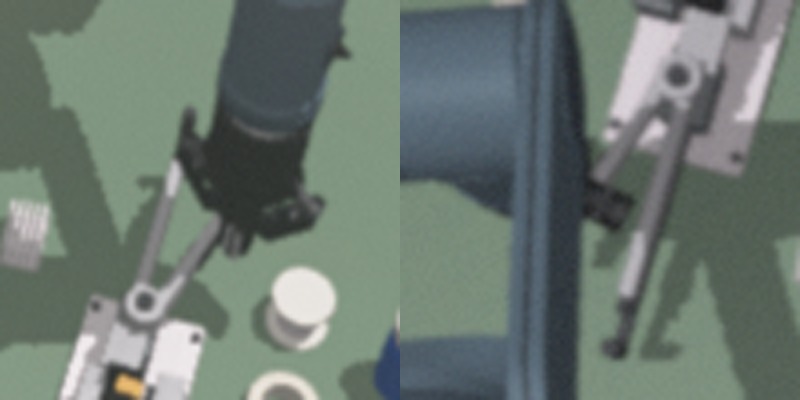

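The finger is on the outer face near the grip point and the handle is turning. The sideways force is friction, so I ease it with a small shift towards the tail.

apply_moves:
  series:
    - [[0,0,2],[0,0,0],0]
    - [[0,0,1],[0,0,0],0]
    - [[0,0,0],[0,0,0],0]

```text
time_s: 9.22
ee_pos: [0.6044, 0.1766, 0.0264]
eef_rot: [[0.468, 0.005, -0.884], [0.884, 0.003, 0.468], [0.005, -1.0, -0.003]]
force: [6.2, 9.0, -4.9]
width: -0.0
```

apply_moves:
  series:
    - [[-1,0,1],[0,0,0],0]
    - [[-1,0,0],[0,0,0],0]
    - [[0,0,0],[0,0,0],0]

```text
time_s: 9.6
ee_pos: [0.6032, 0.175, 0.0265]
eef_rot: [[0.468, 0.006, -0.884], [0.884, 0.003, 0.468], [0.005, -1.0, -0.004]]
force: [7.2, 7.7, -6.9]
width: -0.002
```

apply_moves:
  series:
    - [[-1,1,0],[0,0,0],0]
    - [[-1,0,0],[0,0,0],0]
    - [[0,0,0],[0,0,0],0]

```text
time_s: 9.98
ee_pos: [0.6023, 0.1738, 0.0263]
eef_rot: [[0.468, 0.006, -0.884], [0.884, 0.004, 0.468], [0.006, -1.0, -0.004]]
force: [6.0, 10.6, -0.4]
width: 0.0
```

apply_moves:
  series:
    - [[-1,0,0],[0,0,0],0]
    - [[-1,0,0],[0,0,0],0]
    - [[0,0,0],[0,0,0],0]

```text
time_s: 10.35
ee_pos: [0.6011, 0.1721, 0.0263]
eef_rot: [[0.468, 0.006, -0.884], [0.884, 0.004, 0.468], [0.006, -1.0, -0.003]]
force: [5.6, 10.2, -0.6]
width: 0.001
```

apply_moves:
  series:
    - [[-1,0,0],[0,0,0],0]
    - [[-1,0,0],[0,0,0],0]
    - [[0,0,0],[0,0,0],0]

```text
time_s: 10.72
ee_pos: [0.5998, 0.1704, 0.0262]
eef_rot: [[0.468, 0.005, -0.884], [0.884, 0.004, 0.468], [0.006, -1.0, -0.003]]
force: [5.0, 10.2, -0.2]
width: -0.0
```

apply_moves:
  series:
    - [[-1,0,0],[0,0,0],0]
    - [[-1,0,0],[0,0,0],0]
    - [[0,0,0],[0,0,0],0]

```text
time_s: 11.1
ee_pos: [0.5984, 0.1682, 0.0262]
eef_rot: [[0.468, 0.004, -0.884], [0.884, 0.003, 0.468], [0.005, -1.0, -0.002]]
force: [3.7, 8.4, 0.6]
width: -0.003
```

apply_moves:
  series:
    - [[-1,0,0],[0,0,0],0]
    - [[0,0,0],[0,0,0],0]

```text
time_s: 11.35
ee_pos: [0.5975, 0.1669, 0.0262]
eef_rot: [[0.468, 0.003, -0.884], [0.884, 0.003, 0.468], [0.004, -1.0, -0.002]]
force: [1.9, 6.7, 1.4]
width: 0.001
```

apply_moves:
  series:
    - [[-1,0,0],[0,0,0],0]
    - [[0,0,0],[0,0,0],0]

```text
time_s: 11.6
ee_pos: [0.5965, 0.1655, 0.0261]
eef_rot: [[0.468, 0.002, -0.884], [0.884, 0.002, 0.468], [0.003, -1.0, -0.001]]
force: [1.2, 4.4, 2.6]
width: -0.001
```

apply_moves:
  series:
    - [[-1,0,0],[0,0,0],0]
    - [[0,0,0],[0,0,0],0]

```text
time_s: 11.85
ee_pos: [0.5955, 0.1635, 0.0257]
eef_rot: [[0.467, 0.001, -0.884], [0.884, 0.0, 0.467], [0.0, -1.0, -0.001]]
force: [1.0, 1.9, 1.5]
width: -0.001
```

apply_moves:
  series:
    - [[-1,0,0],[0,0,0],0]
    - [[0,0,0],[0,0,0],0]

```text
time_s: 12.1
ee_pos: [0.5943, 0.1617, 0.0248]
eef_rot: [[0.468, -0.001, -0.884], [0.884, -0.001, 0.468], [-0.001, -1.0, 0.001]]
force: [0.0, 1.0, 0.1]
width: -0.004
```

apply_moves:
  series:
    - [[-1,0,0],[0,0,0],0]
    - [[0,0,0],[0,0,0],0]

```text
time_s: 12.35
ee_pos: [0.5941, 0.1613, 0.025]
eef_rot: [[0.468, -0.001, -0.884], [0.884, -0.0, 0.468], [-0.0, -1.0, 0.0]]
force: [0.6, 0.6, 0.2]
width: -0.001
```

apply_moves:
  series:
    - [[8,0,0],[0,0,0],0]
    - [[12,0,0],[0,0,0],0]
    - [[15,0,0],[0,0,0],0]

```text
time_s: 12.72
ee_pos: [0.6112, 0.1934, 0.0253]
eef_rot: [[0.468, 0.0, -0.884], [0.884, 0.0, 0.468], [0.0, -1.0, -0.0]]
force: [0.2, 0.1, -0.7]
width: -0.001
```

```bash
python3 - <<'E'
from plan import *;from rig import r,imaging
import cv2
print(r.read_state()["time_s"],r.read_state()["force"])
d=imaging.get_image("scene");cv2.imwrite("pics/s5.png",cv2.resize(d["color"][150:250,335:445,::-1],(660,600),interpolation=cv2.INTER_CUBIC))
E
```

```text
12.725 [ 0.22665279  0.09319384 -0.71436349]
```

View pics/s5.png

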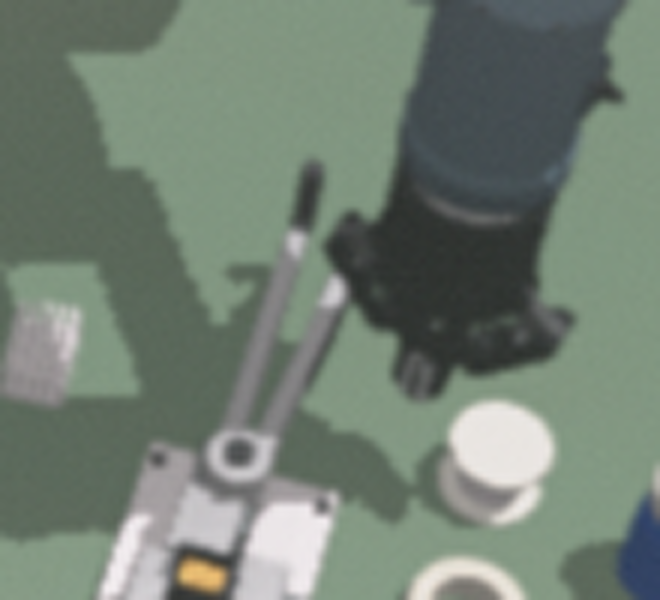

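The handles are nearly parallel with the tool clear, so the pliers are locked on their own (moving handle tail at (333,290)). Now I lift and cross over to the -y side of the lever post.

apply_moves:
  series:
    - [[0,-38,0],[0,0,0],0]
    - [[0,-38,0],[0,0,0],0]
    - [[0,-38,0],[0,0,0],0]

```text
time_s: 13.15
ee_pos: [0.6107, 0.1931, 0.1403]
eef_rot: [[0.467, -0.0, -0.884], [0.884, -0.0, 0.467], [-0.0, -1.0, 0.0]]
force: [0.3, -0.5, -0.9]
width: -0.0
```

apply_moves:
  series:
    - [[-35,0,19],[0,0,0],0]
    - [[-35,0,19],[0,0,0],0]
    - [[-35,0,20],[0,0,0],0]
    - [[-35,0,20],[0,0,0],0]
    - [[0,0,0],[0,0,0],0]

```text
time_s: 13.78
ee_pos: [0.4741, 0.1048, 0.1394]
eef_rot: [[0.468, -0.001, -0.883], [0.883, -0.0, 0.468], [-0.001, -1.0, 0.001]]
force: [0.5, 0.1, 0.4]
width: 0.001
```

```bash
python3 - <<'E'
from plan import *;from rig import r,imaging
import cv2
s=r.read_state();t=s["ee_pos"];R=s["eef_rot"];print(s["time_s"],t,s["force"])
d=imaging.get_image("scene");cv2.imwrite("pics/s6.png",cv2.resize(d["color"][130:250,335:455,::-1],(600,600),interpolation=cv2.INTER_CUBIC))
K=d["intrinsics"];v,u=np.mgrid[:400,:640];q=np.stack([(u-K[0,2])/K[0,0],(v-K[1,2])/K[1,1],np.ones(u.shape)],-1)*d["range_z"][...,None]
D=((q-d["t"])@d["R"]-t)@R*1000
m=(np.abs(D[...,2])<40)&(-D[...,1]>20)&(-D[...,1]<70)&(np.abs(D[...,0])<40)&(d["range_z"]>0)
print(m.sum(),D[m].min(0),D[m].max(0),np.median(D[m],0))
print((proj(d,[t[0],t[1],t[2]+.036])-[335,130])*5)
E
```

```text
13.775 [0.47412328 0.10475809 0.13936408] [0.54409724 0.0562033  0.37646602]
68 [-13.73578089 -68.42034386 -14.67138023] [ 14.14828505 -32.91482679   6.77803931] [  3.99593324 -53.05977435  -8.41004361]
[220.890121   116.33875332]
```

View pics/s6.png

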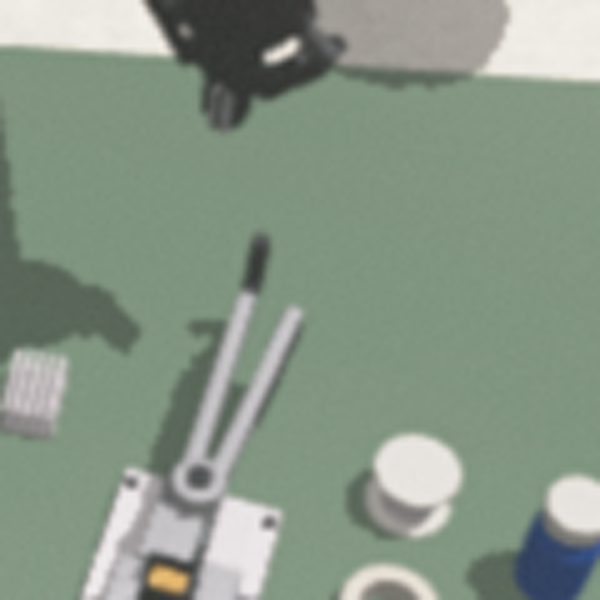

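The lock holds with the robot away, and the finger is behind and to the -y side of the post (post top at (261,240)). I descend, wait, and then push the post.

apply_moves:
  series:
    - [[0,38,0],[0,0,0],0]
    - [[0,38,0],[0,0,0],0]
    - [[0,37,0],[0,0,0],0]
    - [[0,0,0],[0,0,0],0]
    - [[0,0,0],[0,0,0],0]

```text
time_s: 14.45
ee_pos: [0.4778, 0.1056, 0.0272]
eef_rot: [[0.467, 0.002, -0.884], [0.884, 0.0, 0.467], [0.001, -1.0, -0.001]]
force: [0.2, -0.9, 0.7]
width: -0.002
```

apply_moves:
  series:
    - [[0,0,0],[0,0,0],0]
    - [[0,0,0],[0,0,0],0]
    - [[0,0,0],[0,0,0],0]
    - [[0,0,0],[0,0,0],0]
    - [[0,0,0],[0,0,0],0]

```text
time_s: 15.08
ee_pos: [0.4762, 0.1052, 0.0263]
eef_rot: [[0.468, 0.0, -0.884], [0.884, 0.0, 0.468], [0.0, -1.0, -0.0]]
force: [-0.1, -0.2, -0.1]
width: 0.001
```

apply_moves:
  series:
    - [[4,0,0],[0,0,0],0]
    - [[4,0,0],[0,0,0],0]
    - [[4,0,0],[0,0,0],0]
    - [[0,0,0],[0,0,0],0]

```text
time_s: 15.58
ee_pos: [0.482, 0.1161, 0.0262]
eef_rot: [[0.467, 0.0, -0.884], [0.884, 0.0, 0.467], [0.0, -1.0, -0.0]]
force: [-0.6, 0.2, -0.0]
width: -0.001
```

apply_moves:
  series:
    - [[2,0,0],[0,0,0],0]
    - [[2,0,0],[0,0,0],0]
    - [[2,0,0],[0,0,0],0]
    - [[0,0,0],[0,0,0],0]

```text
time_s: 16.08
ee_pos: [0.4847, 0.1212, 0.0262]
eef_rot: [[0.468, 0.0, -0.884], [0.884, -0.0, 0.468], [0.0, -1.0, -0.0]]
force: [-0.0, -0.4, 0.5]
width: 0.006
```

apply_moves:
  series:
    - [[2,0,0],[0,0,0],0]
    - [[2,0,0],[0,0,0],0]
    - [[0,0,0],[0,0,0],0]

```text
time_s: 16.45
ee_pos: [0.4855, 0.1243, 0.0261]
eef_rot: [[0.468, -0.002, -0.884], [0.884, -0.001, 0.468], [-0.002, -1.0, 0.002]]
force: [-3.8, -3.8, 2.9]
width: -0.001
```

apply_moves:
  series:
    - [[2,0,0],[0,0,0],0]
    - [[2,0,0],[0,0,0],0]
    - [[0,0,0],[0,0,0],0]

```text
time_s: 16.82
ee_pos: [0.4866, 0.1279, 0.0259]
eef_rot: [[0.467, -0.003, -0.884], [0.884, -0.001, 0.467], [-0.002, -1.0, 0.003]]
force: [-5.0, -4.6, 3.3]
width: 0.001
```

apply_moves:
  series:
    - [[2,0,0.5],[0,0,0],0]
    - [[2,0,0],[0,0,0],0]
    - [[2,0,0.5],[0,0,0],0]
    - [[2,0,0],[0,0,0],0]
    - [[0,0,0],[0,0,0],0]

```text
time_s: 17.45
ee_pos: [0.4889, 0.1354, 0.0257]
eef_rot: [[0.467, -0.004, -0.884], [0.884, -0.001, 0.467], [-0.003, -1.0, 0.004]]
force: [-6.7, -3.9, 1.9]
width: 0.003
```

apply_moves:
  series:
    - [[2,0,0],[0,0,0],0]
    - [[2,0,0],[0,0,0],0]
    - [[2,0,0],[0,0,0],0]
    - [[2,0,0],[0,0,0],0]
    - [[0,0,0],[0,0,0],0]

```text
time_s: 18.08
ee_pos: [0.4919, 0.1424, 0.0254]
eef_rot: [[0.467, -0.006, -0.884], [0.884, -0.001, 0.467], [-0.004, -1.0, 0.005]]
force: [-6.3, -4.5, 2.6]
width: -0.004
```

apply_moves:
  series:
    - [[2,0,0],[0,0,0],0]
    - [[2,0,0],[0,0,0],0]
    - [[2,0,0],[0,0,0],0]
    - [[1,0,0],[0,0,0],0]
    - [[0,0,0],[0,0,0],0]

```text
time_s: 18.7
ee_pos: [0.4947, 0.1484, 0.0252]
eef_rot: [[0.467, -0.007, -0.884], [0.884, -0.001, 0.467], [-0.004, -1.0, 0.006]]
force: [-8.2, -4.3, 3.2]
width: 0.002
```

apply_moves:
  series:
    - [[2,0,0],[0,0,0],0]
    - [[2,0,0],[0,0,0],0]
    - [[0,0,0],[0,0,0],0]

```text
time_s: 19.08
ee_pos: [0.4964, 0.152, 0.0252]
eef_rot: [[0.467, -0.007, -0.884], [0.884, -0.001, 0.467], [-0.005, -1.0, 0.006]]
force: [-8.2, -4.5, 3.1]
width: -0.0
```

apply_moves:
  series:
    - [[2,0,0],[0,0,0],0]
    - [[2,0,0],[0,0,0],0]
    - [[0,0,0],[0,0,0],0]

```text
time_s: 19.45
ee_pos: [0.4981, 0.1555, 0.0251]
eef_rot: [[0.467, -0.008, -0.884], [0.884, -0.001, 0.467], [-0.005, -1.0, 0.006]]
force: [-8.3, -4.1, 2.8]
width: -0.001
```

```bash
cat > chk.py <<'E'
from plan import *;from rig import r,imaging
s=r.read_state();d=imaging.get_image("scene")
K=d["intrinsics"];v,u=np.mgrid[:400,:640];q=np.stack([(u-K[0,2])/K[0,0],(v-K[1,2])/K[1,1],np.ones(u.shape)],-1)*d["range_z"][...,None]
P=((q-d["t"])@d["R"]);c,sn=np.cos(a),np.sin(a);X=P[...,:2]-p0;px=(c*X[...,0]+sn*X[...,1])*1000;py=(-sn*X[...,0]+c*X[...,1])*1000
m=(P[...,2]>.06)&(P[...,2]<.1)&(px>-110)&(px<-40)&(py>-20)&(py<80)
h=m&(py>.0+3)
ang=np.arctan2(py[h]-0,-px[h]);print("t",s["time_s"],"F",s["force"].round(1),"moving-handle bearing",np.percentile(ang,[20,50,80]).round(2),h.sum(),"fixed",np.median(py[m&(py<3)]).round(0))
p=(P[...,2]>.07)&(P[...,2]<.105)&(px<-165)&(px>-205)&(py<60)&(py>-40);print("post region n",p.sum(),px[p].mean().round(0),np.median(py[p]).round(0))
E
python3 chk.py
```

```text
t 19.45 F [-8.3 -4.1  2.8] moving-handle bearing [0.17 0.22 0.29] 87 fixed -5.0
post region n 89 -177.0 14.0
```

apply_moves:
  series:
    - [[2,0,0],[0,0,0],0]
    - [[2,0,0],[0,0,0],0]
    - [[0,0,0],[0,0,0],0]

```text
time_s: 19.88
ee_pos: [0.5, 0.159, 0.0251]
eef_rot: [[0.467, -0.008, -0.884], [0.884, -0.001, 0.467], [-0.005, -1.0, 0.006]]
force: [-7.6, -5.1, 1.8]
width: 0.002
```

```bash
python3 chk.py
```

```text
t 19.875 F [-7.6 -5.1  1.8] moving-handle bearing [0.21 0.26 0.33] 92 fixed -5.0
post region n 87 -176.0 17.0
```

apply_moves:
  series:
    - [[2,0,0],[0,0,0],0]
    - [[2,0,0],[0,0,0],0]
    - [[0,0,0],[0,0,0],0]

```text
time_s: 20.3
ee_pos: [0.5018, 0.1625, 0.0251]
eef_rot: [[0.467, -0.008, -0.884], [0.884, -0.002, 0.467], [-0.005, -1.0, 0.006]]
force: [-8.5, -5.1, 2.4]
width: 0.002
```

```bash
python3 chk.py
```

```text
t 20.3 F [-8.5 -5.1  2.4] moving-handle bearing [0.35 0.41 0.47] 106 fixed -5.0
post region n 92 -175.0 22.0
```

apply_moves:
  series:
    - [[0,0,0],[0,0,0],0]
    - [[0,0,0],[0,0,0],0]
    - [[0,0,0],[0,0,0],0]

```text
time_s: 20.72
ee_pos: [0.5015, 0.162, 0.025]
eef_rot: [[0.467, -0.008, -0.884], [0.884, -0.002, 0.467], [-0.006, -1.0, 0.006]]
force: [-9.0, -6.9, 2.2]
width: -0.005
```

```bash
python3 chk.py
```

```text
t 20.725 F [-9.  -6.9  2.2] moving-handle bearing [0.48 0.54 0.59] 117 fixed -5.0
post region n 86 -175.0 22.0
```

The lock let go: the handle bearing went from 0.22 to 0.54 and it is standing open. I let the lever back under control.

apply_moves:
  series:
    - [[-4,0,0],[0,0,0],0]
    - [[-4,0,0],[0,0,0],0]
    - [[-4,0,0],[0,0,0],0]
    - [[-4,0,0],[0,0,0],0]
    - [[-4,0,0],[0,0,0],0]

```text
time_s: 21.4
ee_pos: [0.4934, 0.144, 0.0251]
eef_rot: [[0.467, -0.006, -0.884], [0.884, -0.002, 0.467], [-0.005, -1.0, 0.004]]
force: [-4.6, -7.7, -1.6]
width: -0.001
```

apply_moves:
  series:
    - [[-4,0,0],[0,0,0],0]
    - [[-4,0,0],[0,0,0],0]
    - [[-4,0,0],[0,0,0],0]
    - [[-4,0,0],[0,0,0],0]
    - [[-4,0,0],[0,0,0],0]

```text
time_s: 22.02
ee_pos: [0.487, 0.1261, 0.0258]
eef_rot: [[0.468, -0.0, -0.884], [0.884, -0.002, 0.468], [-0.002, -1.0, -0.001]]
force: [0.5, -8.0, -2.7]
width: -0.004
```

apply_moves:
  series:
    - [[-4,0,0],[0,0,0],0]
    - [[-5,0,0],[0,0,0],0]
    - [[-6,0,0],[0,0,0],0]
    - [[-8,0,0],[0,0,0],0]
    - [[0,0,0],[0,0,0],0]

```text
time_s: 22.65
ee_pos: [0.4759, 0.1072, 0.0262]
eef_rot: [[0.468, -0.0, -0.884], [0.884, 0.0, 0.468], [0.0, -1.0, 0.0]]
force: [-0.3, -0.4, 0.5]
width: 0.002
```

apply_moves:
  series:
    - [[0,-38,0],[0,0,0],0]
    - [[0,-38,0],[0,0,0],0]
    - [[0,-38,0],[0,0,0],0]
    - [[-20,-20,10],[0,0,0],0]
    - [[0,0,0],[0,0,0],0]

```text
time_s: 23.28
ee_pos: [0.4586, 0.0943, 0.1619]
eef_rot: [[0.468, 0.004, -0.884], [0.884, -0.0, 0.468], [0.002, -1.0, -0.003]]
force: [0.8, 0.1, -1.3]
width: 0.002
```

```bash
python3 chk.py; python3 - <<'E'
from rig import imaging
import cv2
d=imaging.get_image("scene");cv2.imwrite("pics/s7.png",cv2.resize(d["color"][130:290,300:500,::-1],(750,600),interpolation=cv2.INTER_CUBIC))
E
```

```text
t 23.275 F [ 0.8  0.1 -1.3] moving-handle bearing [0.48 0.53 0.59] 122 fixed -5.0
post region n 28 -180.0 -6.0
```

View pics/s7.png

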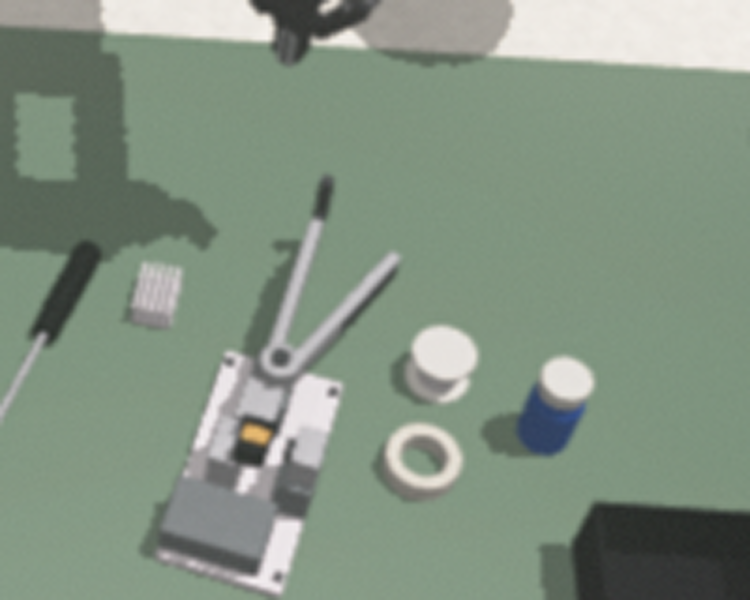

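The pliers stand open (tail at (395,258)) and the lever post is back at rest (326,183). The pin sits inside the shell (256,435), the neighbouring things look unmoved, and the tool is clear. Handing in.

```bash
python3 -c "
from rig import r
print(r.job_done())"
```

```text
the job is handed in; nothing more can be done
None
```

The pliers were squeezed until they locked, left clamped on their own, then released. I handed the job in at about 23 s with the robot touching nothing.

- **Squeeze:** I pushed the moving handle with the shut fingers in 1–2 mm steps. The force rose to about 14 N at most, including sideways friction. It then fell to nearly zero as the handle snapped over after about 27 mm. I pushed one more millimetre with no rise in force, then let go.
- **Clamped:** The pliers stayed locked with the tool away from them from about 12.5 s, and the tool next touched them at about 16.3 s. Pictures taken in between showed the handle still closed.
- **Release:** I pushed the lever post with 5–11 N. The lock let go at about 0.25 rad, short of the 0.32 stop. I then let the lever back slowly.
- **Last checks:** Depth data and the final picture show the handle open, the post back at rest and the pin inside the shell. The other nearby things look unmoved.
- **Disagreement:** The camera showed the fingertips about 35 mm above the reported TCP height. Because of this, my first approach passed over the handle without touching it. I measured the offset and corrected for it in the later moves.
- **Not measured:** I could not read the toggle angle or the jaw travel directly. The lock is inferred from the force drop and the handle staying closed.

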